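# Sort the supper leftovers on the worktop

## Task

Sort the five things left out on the worktop to where they belong: the two spice jars into the two bays of the wooden spice rack, the salt shaker and the tea light into the two bays of the white table tray (one thing in each bay), and the egg timer on the middle of the round cork mat. Set each one down upright and flat on its place without dropping it or knocking anything over, and leave the jam jar and the mug where they stand.

Things in the scene. Friction and masses are not known exactly. Their poses are not given: they have to be found in the camera images.
- spice_blue: Glass spice jar with a dark cap whose top is blue, and a blue label; upright round jar 41 mm in diameter, 105 mm tall (cap from 84 mm up), about 0.11 kg. Origin: centre of its underside; z up its axis. Loose; start place and yaw vary.
- spice_black: Glass spice jar with an all-black cap and a black and green label; upright round jar 41 mm in diameter, 105 mm tall (cap from 84 mm up), about 0.11 kg. Origin: centre of its underside; z up its axis. Loose; start place and yaw vary.
- salt: Glass salt shaker with a grey metal top with holes; upright and round, 44 mm in diameter up to 66 mm, then narrowing to 34 mm diameter, 90 mm tall in all, about 0.1 kg; it leans by about 0.03 rad when standing. Origin: centre of its underside; z up its axis. Loose; start place and yaw vary.
- tea_light: Small candle in a flat round white cup with green wax, 38 mm in diameter, 15 mm tall, about 20 g. Origin: centre of its underside; z up its axis. Loose; start place and yaw vary.
- egg_timer: Round kitchen timer with white base and red domed top, at most 62 mm in diameter, 43 mm tall, about 0.11 kg; base and top are both 58 mm across where the fingers touch and do not turn. Origin: centre of its underside; z up its axis. Loose; start place and yaw vary.
- spice_rack: Open light-wood box with two bays, outer size 78 (x) by 136 (y) by 35 mm high, walls 6 mm, floor 6 mm thick. A divider leaves two bays along its y (one behind the other from the robot), each 66 (x) by 59 (y) mm inside, centres at y = +32.5 and -32.5 mm, x = 0. Origin: centre of its underside, on the worktop. Fixed; place and yaw vary.
- table_tray: Shallow white tray with two bays, outer size 110 (x) by 156 (y) by 18 mm high, walls 5 mm, floor 5 mm thick. A divider leaves two bays along its y (one behind the other from the robot), each 100 (x) by 70 (y) mm inside, centres at y = +38 and -38 mm, x = 0. Origin: centre of its underside, on the worktop. Fixed; place and yaw vary.
- cork_mat: Round flat cork mat, 100 mm in diameter, 6 mm thick. Origin: centre of its underside, on the worktop. Fixed; place varies.
- jam: Bystander: jam jar with a white lid and red jam, 64 mm in diameter, 90 mm tall, loose, behind the work. Origin: centre of its underside. Overhead behind it hangs a wall cabinet: front at x = 0.62 m (handles to 0.59 m), underside 0.46 m above the worktop; keep the wrist clear of it when swinging across.
- mug: Bystander: green and cream mug, 90 by 120 mm, 97 mm tall, loose, to the right of the work. Origin: under its middle (cup and handle together). Behind it stands a coffee maker, whose handle juts out to about x = 0.53, y = -0.37 m at 0.17 m height.
There are look-alikes about, which are no part of the job. Leave any yellow look-alike of the salt alone.

How it is judged (in metres and radians):
At the end, for the whole second after the job is handed in: Each spice jar on the floor of its own rack bay; salt shaker and tea light on the floor of the white tray, one in each bay; egg timer on the cork mat, centres within 15 mm; all upright within 0.12 rad, released and at rest (under 0.02 m/s) (((x of spice_blue in the frame of spice_rack between -0.018 and 0.018 m and y of spice_blue in the frame of spice_rack between 0.015 and 0.05 m and z of spice_blue in the frame of spice_rack between 0.002 and 0.011 m and x of spice_black in the frame of spice_rack between -0.018 and 0.018 m and y of spice_black in the frame of spice_rack between -0.05 and -0.015 m and z of spice_black in the frame of spice_rack between 0.002 and 0.011 m) or (x of spice_blue in the frame of spice_rack between -0.018 and 0.018 m and y of spice_blue in the frame of spice_rack between -0.05 and -0.015 m and z of spice_blue in the frame of spice_rack between 0.002 and 0.011 m and x of spice_black in the frame of spice_rack between -0.018 and 0.018 m and y of spice_black in the frame of spice_rack between 0.015 and 0.05 m and z of spice_black in the frame of spice_rack between 0.002 and 0.011 m)) and ((x of salt in the frame of table_tray between -0.036 and 0.036 m and y of salt in the frame of table_tray between 0.015 and 0.062 m and z of salt in the frame of table_tray between 0.002 and 0.01 m and x of tea_light in the frame of table_tray between -0.036 and 0.036 m and y of tea_light in the frame of table_tray between -0.062 and -0.015 m and z of tea_light in the frame of table_tray between 0.002 and 0.01 m) or (x of salt in the frame of table_tray between -0.036 and 0.036 m and y of salt in the frame of table_tray between -0.062 and -0.015 m and z of salt in the frame of table_tray between 0.002 and 0.01 m and x of tea_light in the frame of table_tray between -0.036 and 0.036 m and y of tea_light in the frame of table_tray between 0.015 and 0.062 m and z of tea_light in the frame of table_tray between 0.002 and 0.01 m)) and horizontal distance between egg_timer and cork_mat below 0.015 m and z of egg_timer in the frame of cork_mat between 0.003 and 0.01 m and angle between each of spice_blue, spice_black, salt, tea_light, egg_timer's own z axis and vertical below 0.12 rad and linear speed of each of spice_blue, spice_black, salt, tea_light, egg_timer below 0.02 m/s); the robot touches nothing.
It fails at once if one of the five things is knocked over (tilted more than 45 degrees) (angle between any of spice_blue, spice_black, salt, tea_light, egg_timer's own z axis and vertical above 0.785 rad).
It fails at once if one of the five things is dropped (moves at over 0.65 m/s with no finger on it, about 2 cm of fall) ((linear speed of spice_blue above 0.65 m/s and contact force between spice_blue and the fingers below 0.05 N) or (linear speed of spice_black above 0.65 m/s and contact force between spice_black and the fingers below 0.05 N) or (linear speed of salt above 0.65 m/s and contact force between salt and the fingers below 0.05 N) or (linear speed of tea_light above 0.65 m/s and contact force between tea_light and the fingers below 0.05 N) or (linear speed of egg_timer above 0.65 m/s and contact force between egg_timer and the fingers below 0.05 N)).
It fails at once if the jam jar is pushed more than 2 cm (distance of jam from where it was at the start of the episode above 0.02 m).
It fails at once if the mug is pushed more than 2 cm (distance of mug from where it was at the start of the episode above 0.02 m).
It also fails if it takes over 144 s, if anything falls off the work surface, if the arm or the gripper's body presses on something with over 40 N, if the wrist force passes 120 N, or if a joint passes its speed limit or range.

## Robot

A 6-joint arm with a two-finger parallel gripper is mounted at the origin on a cart in front of the work surface, level with it; the furniture and walls round the work are solid. World frame = base frame: x ahead of the robot, y to its left, z up, the work surface at z = 0. Lengths are in m, angles in degrees, forces in N, time in s.
With the tool pointing down it reaches from about 0.4 to 0.825 m from the base axis. Payload 7 kg.
Tool frame: the origin (TCP) lies at the very end of the fingers, on their centre line; the grasp point (between the pads) lies 19 mm behind it; z points along the fingers, y is the line along which they close (so a half turn about z gives the same grasp; the last joint's range is limited). The gripper opens to 88 mm and grips with 3 to 60 N. Pads are 19 mm wide; open, the fingers measure 130 mm over their backs; the gripper's body (78 mm by 193 mm) begins 47 mm behind the grasp point.
Start: joints at [-56.603, 20.546, 0.682, 0, -70.136, -16.507], TCP at [0.196, -0.646, 0.227] pointing down, gripper open.
Joint ranges: [-176.03, 176.03], [-82.01, 121.73], [-58.28, 71.71], [-173.87, 95.51], [-174.79, -0.11], [-173.66, 173.66]. Speed limits (degrees/s): [136.94, 136.94, 172.46, 180, 180, 180].

## Interface

Orientations are given as [roll, pitch, yaw] about the fixed x, y, z axes, in that order (R = Rz(yaw) Ry(pitch) Rx(roll)).
In Python, from plant import get_obs, snapshot, camera_params, close_job, boxes_of, cut_out, landmark_of gives the robot as it stands.
- The arm moves only by the shell command python3 -m inch 'ROWS' [OPENING]. ROWS is text: rows parted by semicolons, each of 6 numbers parted by spaces: the shift along the tool's x, y, z in units of 30 cm (1.0 is 30 cm), then the turn, a rotation vector about the tool's x, y, z in units of pi rad (1.0 is pi rad). A call has 1 to 10 rows; each row is the pose to reach, as a shift and turn from the pose commanded when the call began, along the tool's axes at that moment, turning the shorter way round; what a row does not reach only later rows make up. A row lasts 1/12 s, in which the tool goes at most 41.7 mm and 7.16 degrees, less where a joint would pass 70% of its speed; a pose out of reach is approached as far as the arm can. A call with a number of a shift or a turn outside -1 to 1 is refused whole. A call with a gripper value outside its range is refused whole. OPENING is the closure, from -1 (fully open) to 1 (shut), set as the call begins (- or left out, the last holds). The fingers move at their own pace and stop on an object; the grip force is fixed at half the most. Time passes only in rows, so rows that repeat a pose let the fingers close. It gives the time, the measured TCP pose, the force, the opening and the grip force at its end, in the units of the state.
- get_obs(): the state, without advancing time (a new reading comes with each control period).
- snapshot(name): name is "side" or "top"; returns the picture (384x512x3 uint8, red, green, blue); there is no depth.
- camera_params(name): a dict with "mtx" (3x3 intrinsics, pixels), "rvec" (rotation vector, rad) and "tvec" (3), from world to camera coordinates, as OpenCV has them. Camera axes: x right, y down, z forward; pixel columns grow to the right and rows downward; lengths in m; the calibration is good to about 2 mm. A picture is of the moment at which its call begins. camera_params takes no time and is no camera call.
- close_job(): hands the job in; it is judged then, once.
Trained networks look in the newest picture that a camera, given by its name, has taken for a name from the list of things; names that differ only in an ending like _2 or _b are one class to them, and where a whole thing is asked for, a point or a joint stands for the part that bears it (a point fixed in the world has none). Each returns a list of dicts, best first, with "p" (0 to 1); they miss things now and then, are a little off and sometimes report something else, mostly with a low value. They report only what shows in the picture. A call takes as long as a camera call. They do not tell look-alikes from the thing itself.
- boxes_of(camera, thing): "rect" ([left, top, width, height] in pixels, round what is visible of it).
- cut_out(camera, thing): "pixels" (384x512 bool, what is visible of it) and "rect" ([left, top, width, height] in pixels, round what is visible of it).
- landmark_of(camera, thing): "uv" ([column, row] in pixels: a listed point, or the origin of a listed thing).
The state is a dict: "clock": time; "joint_pos": joint angles; "qvel": joint speeds; "tau": joint torques, N m; "tool_pos": TCP position; "orientation": TCP orientation; "force": force on the tool from outside, world axes, zero at the start; "moment": the same for the moment, N m; "opening": finger opening in m; "gripper_force": force on a finger pad.
Only numpy, scipy, OpenCV 4.12 (cv2) and the standard library are available. Lean on these libraries where they do the work, as an engineer would, in place of code of your own. Each camera call takes 0.05 s, during which the arm holds its last target. There are 200 camera calls.

## Working session

There is one attempt and no reset: what is moved stays moved. The work goes in short steps, Python scripts to look and compute and a shell command to move; the robot and the scene stay as the last step left them, time stands still between calls to the robot, and variables do not carry over. Pictures are saved under pics/ and viewed, at most 14 in all, crops included, and the job is handed in when it is done.

```bash
ls; mkdir -p pics; python3 - <<'E'
from plant import *
import cv2
print({k:v for k,v in get_obs().items() if k in('clock','tool_pos','orientation','opening')})
for c in('top','side'):
    im=snapshot(c); cv2.imwrite(f'pics/{c}0.png',im[:,:,::-1]); p=camera_params(c); print(c,p)
    for t in ['spice_blue','spice_black','salt','tea_light','egg_timer','spice_rack','table_tray','cork_mat','jam','mug']:
        print(t,[(round(d['p'],2),[round(x) for x in d['uv']]) for d in landmark_of(c,t)][:4],[(round(d['p'],2),[round(x) for x in d['rect']]) for d in boxes_of(c,t)][:4])
E
```

```text
pics
{'clock': 0.0, 'tool_pos': array([ 0.19597912, -0.64541414,  0.22562439]), 'orientation': array([ 1.79905352e+02, -8.58110242e-03, -1.63114609e+02]), 'opening': 0.08788444832278944}
top {'mtx': array([[410.96559332,   0.        , 254.28582931],
       [  0.        , 410.96559332, 191.6195131 ],
       [  0.        ,   0.        ,   1.        ]]), 'rvec': array([ 2.17192747, -2.22050975,  0.08128954]), 'tvec': array([-0.11424634,  0.50327939,  1.31189394])}
spice_blue [(0.67, [293, 202])] [(0.63, [286, 194, 14, 15]), (0.62, [130, 234, 17, 13])]
spice_black [(0.65, [142, 239])] [(0.73, [163, 136, 29, 22])]
salt [(0.59, [328, 219]), (0.52, [327, 244]), (0.5, [313, 193]), (0.32, [146, 206])] [(0.67, [350, 214, 15, 14]), (0.62, [308, 186, 20, 11]), (0.56, [322, 212, 17, 14]), (0.48, [321, 237, 16, 17])]
tea_light [(0.58, [329, 218]), (0.49, [298, 236])] [(0.6, [297, 235, 10, 14]), (0.2, [386, 202, 40, 28])]
egg_timer [(0.63, [146, 206])] [(0.51, [139, 197, 20, 18])]
spice_rack [(0.96, [250, 202])] [(0.69, [126, 232, 22, 17]), (0.63, [236, 181, 29, 45]), (0.46, [137, 196, 23, 22]), (0
[... 656 characters left out ...]
243]), (0.25, [314, 166])] [(0.82, [226, 270, 20, 36])]
salt [(0.68, [314, 167]), (0.61, [320, 156]), (0.56, [334, 171]), (0.39, [286, 164])] [(0.75, [306, 145, 14, 28]), (0.49, [279, 144, 12, 16]), (0.48, [316, 133, 10, 23]), (0.43, [327, 153, 8, 23])]
tea_light [(0.65, [322, 186])] [(0.56, [312, 180, 13, 14])]
egg_timer [(0.55, [210, 279])] [(0.59, [198, 266, 19, 20])]
spice_rack [(0.96, [264, 206])] [(0.89, [240, 188, 48, 29])]
table_tray [(0.68, [319, 190]), (0.38, [263, 209])] [(0.73, [202, 223, 62, 39])]
cork_mat [(0.86, [186, 324])] [(0.92, [167, 304, 38, 34])]
jam [(0.91, [177, 230])] [(0.8, [163, 202, 23, 38])]
mug [(0.71, [179, 232]), (0.68, [336, 138])] [(0.59, [328, 110, 8, 29])]
```

```bash
python3 - <<'E'
import cv2
a=cv2.imread('pics/top0.png')[120:280,70:440]; b=cv2.imread('pics/side0.png')[90:350,140:420]
cv2.imwrite('pics/top0c.png',cv2.resize(a,None,fx=2.16,fy=2.16,interpolation=2)); cv2.imwrite('pics/side0c.png',cv2.resize(b,None,fx=2.3,fy=2.3,interpolation=2))
E
```

```text
(no output)
```

View pics/top0c.png

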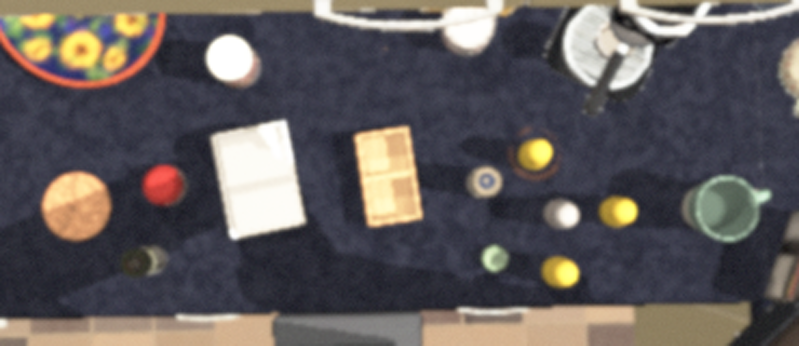

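View pics/side0c.png

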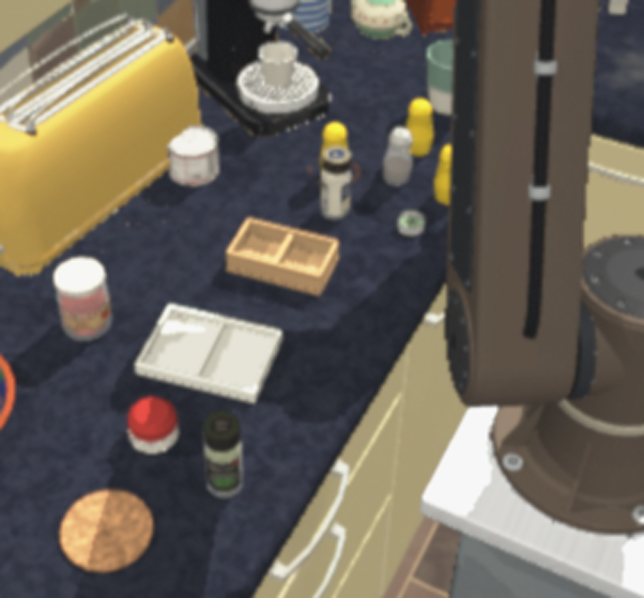

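The top view shows up as +x and left as +y. In full-frame pixels the real salt shaker is at (330,218) with three yellow look-alikes around it, and the blue jar is at (295,204). The tea light is at (299,239), the rack at (250,201), the tray at (190,202), the timer at (146,206), the black jar at (137,241) and the mat at (105,215). The side view agrees. I'll fit the known shapes to the masks in both views.

```bash
cat > fit.py <<'E'
import numpy as np, cv2
from scipy.optimize import minimize
from plant import *
def cyl(*rz):
    t=np.linspace(0,2*np.pi,40,endpoint=False)
    return np.vstack([np.c_[r*np.cos(t),r*np.sin(t),0*t+z] for r,z in rz])
def box(a,b,h): return np.array([[i*a/2,j*b/2,k*h] for i in(-1,1) for j in(-1,1) for k in(0,1)])
M=dict(spice_blue=cyl((.0205,0),(.0205,.105)),spice_black=cyl((.0205,0),(.0205,.105)),salt=cyl((.022,0),(.022,.066),(.017,.09)),
 tea_light=cyl((.019,0),(.019,.015)),egg_timer=cyl((.029,0),(.031,.015),(.031,.025),(.024,.036),(.01,.043)),
 spice_rack=box(.078,.136,.035),table_tray=box(.11,.156,.018),cork_mat=cyl((.05,0),(.05,.006)))
P={c:camera_params(c) for c in('top','side')}
def proj(c,X): p=P[c]; return cv2.projectPoints(np.atleast_2d(X).astype(float),p['rvec'],p['tvec'],p['mtx'],None)[0][:,0]
def plane(c,uv,z):
    p=P[c];R=cv2.Rodrigues(p['rvec'])[0];C=-R.T@p['tvec'];d=R.T@np.linalg.solve(p['mtx'],[*uv,1]);return C+d*(z-C[2])/d[2]
S=4
def sil(c,t,q):
    x,y,z,a=q;R=np.array([[np.cos(a),-np.sin(a),0],[np.sin(a),np.cos(a),0],[0,0,1]])
    uv=proj(c,M[t]@R.T+[x,y,z]);h=cv2.convexHull(((uv+.5)*S*16).astype(np.int32))
    m=np.zeros((384*S,512*S),np.uint8);cv2.fillConvexPoly(m,h,255,shift=4)
    return cv2.resize(m,(512,384),interpolation=cv2.INTER_AREA)/255.
def mask(c,t,xy,maxd=25):
    e=proj(c,[*xy,M[t][:,2].max()/2])[0]
    L=[d for d in cut_out(c,t) if np.hypot(d['rect'][0]+d['rect'][2]/2-e[0],d['rect'][1]+d['rect'][3]/2-e[1])<maxd]
    return (L[0]['pixels'].astype(float),L[0]['p']) if L else (None,0)
def fit(t,masks,xy,yaw=None,z=True):
    f=lambda q:[q[0],q[1],q[2] if z else 0,q[3] if yaw is not None else 0]
    def cost(q):
        return sum(np.abs(cv2.GaussianBlur(sil(c,t,f(q)),(0,0),1)-cv2.GaussianBlur(m,(0,0),1)).sum()/m.sum() for c,m in masks.items())
    q0=np.array([*xy,0,yaw or 0]);best=None
    sx=np.vstack([q0,*[q0+d for d in np.diag([.01,.01,.01,.15])]])
    r=minimize(cost,q0,method='Nelder-Mead',options=dict(initial_simplex=sx,xatol=1e-4,fatol=1e-4,maxiter=250))
    return np.array(f(r.x)),r.fun
E
cat > m1.py <<'E'
from fit import *
snapshot('top');snapshot('side')
G=dict(spice_blue=(295,204),spice_black=(137,241),salt=(330,218),tea_light=(299,239),egg_timer=(146,206),spice_rack=(250,201),table_tray=(190,202),cork_mat=(105,215))
for t,g in G.items():
    xy=plane('top',g,M[t][:,2].max()*.7)[:2]; ms={};ps={}
    for c in P:
        m,p=mask(c,t,xy,12)
        if m is not None: ms[c]=m;ps[c]=round(p,2)
    y=.15 if t in('spice_rack','table_tray') else None
    if ms:
        q,e=fit(t,ms,xy,y,len(ms)==2);print(t,xy.round(3),ps,q[:3].round(4),'yaw',round(np.degrees(q[3]),1),'err',round(e,2))
        if len(ms)==2 :print('   single', [fit(t,{c:ms[c]},xy,y,False)[0][[0,1,3]].round(4) for c in ms])
    else: print(t,xy.round(3),'no mask')
E
python3 m1.py
```

```text
spice_blue [ 0.456 -0.249] {'top': 0.51, 'side': 0.91} [ 0.4571 -0.2465 -0.0061] yaw 0.0 err 0.46
   single [array([ 0.4585, -0.2451,  0.    ]), array([ 0.4571, -0.2512,  0.    ])]
spice_black [0.354 0.237] {'top': 0.53, 'side': 0.7} [ 0.3549  0.244  -0.0051] yaw 0.0 err 0.28
   single [array([0.3558, 0.243 , 0.    ]), array([0.3543, 0.2448, 0.    ])]
salt [ 0.41  -0.358] {'top': 0.6, 'side': 0.75} [ 0.4096 -0.3641 -0.0125] yaw 0.0 err 0.59
   single [array([ 0.41  , -0.3586,  0.    ]), array([ 0.4065, -0.3613,  0.    ])]
tea_light [ 0.345 -0.266] {'top': 0.46, 'side': 0.56} [ 0.3448 -0.2663 -0.0048] yaw 0.0 err 0.53
   single [array([ 0.3448, -0.2657,  0.    ]), array([ 0.3464, -0.2677,  0.    ])]
egg_timer [0.461 0.22 ] {'top': 0.67, 'side': 0.7} [0.4645 0.2232 0.0006] yaw 0.0 err 0.18
   single [array([0.4644, 0.2228, 0.    ]), array([0.4659, 0.2229, 0.    ])]
spice_rack [ 0.47  -0.111] {'top': 0.9, 'side': 0.95} [ 0.4706 -0.1083 -0.0017] yaw -82.6 err 0.09
   single [array([ 0.4693, -0.1086,  1.7195]), array([ 0.4701, -0.1064, -1.4527])]
table_tray [0.472 0.083] {'top': 0.77, 'side': 0.64} [ 0.4711  0.086  -0.0015] yaw 100.3 err 0.07
   single [array([0.4716, 0.0856, 1.7559]), array([ 0.4703,  0.0868, -1.392 ])]
cork_mat [0.436 0.359] {'top': 0.59, 'side': 0.64} [ 0.4366  0.3595 -0.0021] yaw 0.0 err 0.08
   single [array([0.4366, 0.3588, 0.    ]), array([0.4363, 0.3608, 0.    ])]
```

```bash
cat > go.py <<'E'
import sys,numpy as np
from scipy.spatial.transform import Rotation as R
from plant import get_obs
o=get_obs();p=o['tool_pos'];A=R.from_euler('xyz',o['orientation'],degrees=True)
print('at',p.round(4),o['orientation'].round(1),'F',o['force'].round(1),'open',round(o['opening'],4),'g',round(o['gripper_force'],1),'t',round(o['clock'],1))
for i in range(1,len(sys.argv)):
    x,y,z,w=map(float,sys.argv[i].split(','))
    s=A.inv().apply(np.array([x,y,z])-p)/.3;r=(A.inv()*R.from_euler('xyz',[180,0,w],degrees=True)).as_rotvec()/np.pi
    print(sys.argv[i],'->',*s.round(3),*r.round(3),'rows',round(max(np.linalg.norm(s)*.3/.0417,np.linalg.norm(r)*180/7.16),1))
E
python3 go.py .457,-.247,.2,-130
```

```text
at [ 0.1961 -0.6459  0.2266] [ 180.    -0.  -163.1] F [-0.1  0.8 -1. ] open 0.0878 g 0.0 t 3.0
.457,-.247,.2,-130 -> -1.218 1.02 0.089 0.0 -0.0 -0.184 rows 11.4
```

```bash
python3 -m inch '-0.8 0.7 0.06 0 0 -0.184;-0.8 0.7 0.06 0 0 -0.184;-0.8 0.7 0.06 0 0 -0.184;-0.8 0.7 0.06 0 0 -0.184;-0.8 0.7 0.06 0 0 -0.184;-0.8 0.7 0.06 0 0 -0.184;-0.8 0.7 0.06 0 0 -0.184;-0.8 0.7 0.06 0 0 -0.184;-0.8 0.7 0.06 0 0 -0.184;-0.8 0.7 0.06 0 0 -0.184' -1; python3 go.py .457,-.247,.16,-130 .457,-.247,.047,-130
```

```text
clock: 3.83
tool_pos: [0.3657, -0.3741, 0.209]
orientation: [-180.0, 0.0, -129.8]
force: [-0.5, -0.2, 0.2]
opening: 0.0878
gripper_force: 0.0
at [ 0.3657 -0.3741  0.209 ] [-180.     0.  -129.8] F [-0.5 -0.2  0.2] open 0.0878 g 0.0 t 3.8
.457,-.247,.16,-130 -> -0.52 0.037 0.163 -0.0 0.0 0.001 rows 3.9
.457,-.247,.047,-130 -> -0.52 0.038 0.54 -0.0 0.0 0.001 rows 5.4
```

```bash
python3 -m inch '-0.3 0.02 0.05 0 0 0;-0.52 0.037 0.163 0 0 0;-0.52 0.037 0.163 0 0 0;-0.52 0.037 0.163 0 0 0;-0.52 0.037 0.163 0 0 0;-0.52 0.037 0.163 0 0 0;-0.52 0.037 0.25 0 0 0;-0.52 0.037 0.35 0 0 0;-0.52 0.037 0.45 0 0 0;-0.52 0.037 0.54 0 0 0'; python3 -m inch '0 0 0 0 0 0;0 0 0 0 0 0;0 0 0 0 0 0;0 0 0 0 0 0;0 0 0 0 0 0;0 0 0 0 0 0;0 0 0 0 0 0;0 0 0 0 0 0' 1; python3 go.py
```

```text
clock: 4.67
tool_pos: [0.4559, -0.2502, 0.0458]
orientation: [-179.9, 0.0, -130.1]
force: [-0.7, -0.5, -0.1]
opening: 0.0877
gripper_force: 0.0
clock: 5.33
tool_pos: [0.4565, -0.2484, 0.0471]
orientation: [-180.0, 0.0, -130.0]
force: [-2.0, 1.4, 6.0]
opening: 0.0406
gripper_force: 30.0
at [ 0.4565 -0.2484  0.0471] [-180.    0. -130.] F [-2.   1.4  6. ] open 0.0406 g 30.0 t 5.3
```

```bash
python3 -m inch '0 0 -0.05 0 0 0;0 0 -0.15 0 0 0;0 0 -0.25 0 0 0;0 0 -0.35 0 0 0;0 0 -0.41 0 0 0;0 0 -0.41 0 0 0'; python3 go.py .503,-.104,.17,-130 .503,-.104,.055,-130
```

```text
clock: 5.83
tool_pos: [0.4588, -0.2491, 0.1741]
orientation: [-179.6, 0.2, -129.9]
force: [1.5, -0.2, -1.8]
opening: 0.0402
gripper_force: 30.0
at [ 0.4588 -0.2491  0.1741] [-179.6    0.2 -129.9] F [ 1.5 -0.2 -1.8] open 0.0402 g 30.0 t 5.8
.503,-.104,.17,-130 -> -0.466 0.198 0.014 -0.002 0.001 0.0 rows 3.6
.503,-.104,.055,-130 -> -0.464 0.2 0.397 -0.002 0.001 0.0 rows 4.6
```

```bash
python3 -m inch '-0.1 0.04 0 0 0 0;-0.2 0.085 0 0 0 0;-0.3 0.13 0 0 0 0;-0.4 0.17 0 0 0 0;-0.467 0.198 0.014 0 0 0;-0.467 0.198 0.014 0 0 0;-0.467 0.198 0.014 0 0 0;-0.467 0.198 0.014 0 0 0'; python3 go.py .503,-.104,.09,-130 .503,-.104,.0545,-130
```

```text
clock: 6.5
tool_pos: [0.5005, -0.103, 0.1647]
orientation: [179.9, -0.1, -130.0]
force: [-0.1, -0.0, -1.8]
opening: 0.0408
gripper_force: 30.0
at [ 0.5005 -0.103   0.1647] [ 1.799e+02 -1.000e-01 -1.300e+02] F [-0.1 -0.  -1.8] open 0.0408 g 30.0 t 6.5
.503,-.104,.09,-130 -> -0.003 -0.009 0.249 0.0 -0.0 0.0 rows 1.8
.503,-.104,.0545,-130 -> -0.003 -0.009 0.367 0.0 -0.0 0.0 rows 2.6
```

```bash
python3 -m inch '0 0 0.08 0 0 0;0 0 0.16 0 0 0;0 0 0.24 0 0 0;0 0 0.27 0 0 0;0 0 0.27 0 0 0;0 0 0.27 0 0 0;0 0 0.27 0 0 0;0 0 0.27 0 0 0'; python3 go.py .503,-.104,.0545,-130
```

```text
clock: 7.17
tool_pos: [0.502, -0.1031, 0.0858]
orientation: [-179.9, 0.1, -130.0]
force: [-0.3, 0.0, -1.9]
opening: 0.0405
gripper_force: 30.0
at [ 0.502  -0.1031  0.0858] [-1.799e+02  1.000e-01 -1.300e+02] F [-0.3  0.  -1.9] open 0.0405 g 30.0 t 7.2
.503,-.104,.0545,-130 -> 0.0 -0.004 0.104 -0.001 0.001 0.0 rows 0.8
```

Slow final descent: watch the vertical force for contact.

```bash
python3 -m inch '0 0 0.02 0 0 0;0 0 0.04 0 0 0;0 0 0.06 0 0 0;0 0 0.08 0 0 0;0 0 0.09 0 0 0;0 0 0.097 0 0 0;0 0 0.1 0 0 0;0 0 0.103 0 0 0;0 0 0.103 0 0 0;0 0 0.103 0 0 0'; python3 -m inch '0 0 0.002 0 0 0;0 0 0.005 0 0 0;0 0 0.007 0 0 0;0 0 0.007 0 0 0'
```

```text
clock: 8.0
tool_pos: [0.5011, -0.103, 0.0536]
orientation: [-180.0, 0.0, -130.0]
force: [1.0, -0.5, -2.0]
opening: 0.0407
gripper_force: 30.0
clock: 8.33
tool_pos: [0.5014, -0.103, 0.053]
orientation: [-179.9, 0.0, -130.0]
force: [-7.0, 2.4, 15.4]
opening: 0.0405
gripper_force: 30.0
```

```bash
python3 -m inch '0 0 -0.003 0 0 0;0 0 -0.003 0 0 0' ; python3 -m inch '0 0 0 0 0 0;0 0 0 0 0 0;0 0 0 0 0 0;0 0 0 0 0 0;0 0 -0.1 0 0 0;0 0 -0.2 0 0 0;0 0 -0.3 0 0 0;0 0 -0.4 0 0 0;0 0 -0.5 0 0 0;0 0 -0.5 0 0 0' -0.5; python3 go.py .345,-.2665,.13,180 .345,-.2665,.13,-90 .345,-.2665,.004,-90; python3 - <<'E'
from fit import *
cv2.imwrite('pics/s1.png',cv2.resize(snapshot('side')[110:260,200:400,::-1],None,fx=3,fy=3))
E
```

```text
clock: 8.5
tool_pos: [0.5014, -0.1029, 0.0531]
orientation: [-179.9, 0.1, -130.0]
force: [-2.9, 1.6, 7.7]
opening: 0.0409
gripper_force: 30.0
clock: 9.33
tool_pos: [0.5042, -0.1032, 0.2084]
orientation: [-179.6, 0.3, -129.9]
force: [1.8, -0.5, 1.1]
opening: 0.0655
gripper_force: 0.0
at [ 0.5042 -0.1032  0.2084] [-179.6    0.3 -129.9] F [ 1.8 -0.5  1.1] open 0.0655 g 0.0 t 9.3
.345,-.2665,.13,180 -> 0.759 0.059 0.256 -0.001 0.003 0.278 rows 7.0
.345,-.2665,.13,-90 -> 0.759 0.059 0.256 -0.003 0.001 -0.222 rows 5.8
.345,-.2665,.004,-90 -> 0.762 0.063 0.676 -0.003 0.001 -0.222 rows 7.3
```

View pics/s1.png

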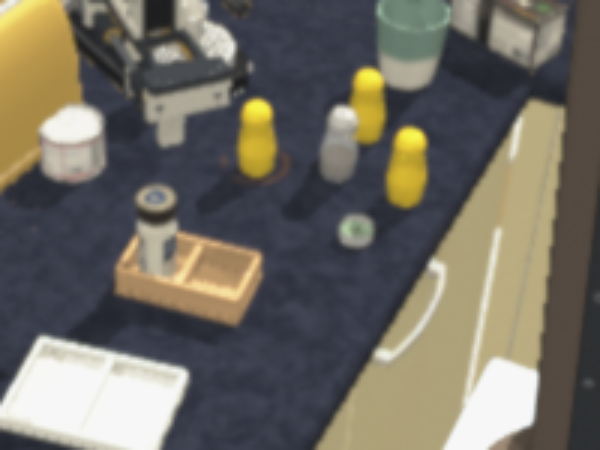

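The blue jar stands upright in the far rack bay, at about (157,235) in the crop. The tea light at (357,231) is now clear to grasp.

```bash
python3 -m inch '0.1 0.01 0 0 0 -0.03;0.23 0.02 0.02 0 0 -0.06;0.36 0.03 0.05 0 0 -0.1;0.49 0.04 0.1 0 0 -0.14;0.62 0.05 0.18 0 0 -0.18;0.72 0.055 0.24 0 0 -0.22;0.762 0.059 0.256 0 0 -0.222;0.762 0.059 0.256 0 0 -0.222;0.762 0.059 0.256 0 0 -0.222;0.762 0.059 0.256 0 0 -0.222'; python3 go.py .345,-.2665,.03,-90 .345,-.2665,.004,-90; python3 - <<'E'
from fit import *
snapshot('top');snapshot('side')
ms={}
for c in P:
    m,p=mask(c,'tea_light',(.345,-.2665),12)
    if m is not None: ms[c]=m; print(c,round(p,2),m.sum(),fit('tea_light',{c:m},(.345,-.2665),None,False))
E
```

```text
clock: 10.22
tool_pos: [0.3408, -0.2669, 0.1253]
orientation: [180.0, -0.0, -90.1]
force: [0.8, -0.0, 0.4]
opening: 0.0656
gripper_force: 0.0
at [ 0.3408 -0.2669  0.1253] [180.   -0.  -90.1] F [ 0.8 -0.   0.4] open 0.0656 g 0.0 t 10.2
.345,-.2665,.03,-90 -> -0.001 -0.014 0.318 0.0 -0.0 -0.001 rows 2.3
.345,-.2665,.004,-90 -> -0.001 -0.014 0.404 0.0 -0.0 -0.001 rows 2.9
side 0.54 95.0 (array([ 0.34532098, -0.26626361,  0.        ,  0.        ]), np.float64(0.16601449192546158))
```

```bash
python3 -m inch '0 -0.014 0.1 0 0 0;0 -0.014 0.2 0 0 0;0 -0.014 0.28 0 0 0;0 -0.014 0.32 0 0 0;0 -0.014 0.32 0 0 0;0 -0.014 0.32 0 0 0;0 -0.014 0.32 0 0 0;0 -0.014 0.32 0 0 0'; python3 go.py .345,-.2665,.004,-90
```

```text
clock: 11.08
tool_pos: [0.3459, -0.2669, 0.0306]
orientation: [-179.9, -0.0, -90.0]
force: [0.4, 0.1, 1.1]
opening: 0.0657
gripper_force: 0.0
at [ 0.3459 -0.2669  0.0306] [-179.9   -0.   -90. ] F [0.4 0.1 1.1] open 0.0657 g 0.0 t 11.1
.345,-.2665,.004,-90 -> -0.001 0.003 0.089 -0.001 -0.0 0.0 rows 0.6
```

```bash
python3 -m inch '0 0.002 0.03 0 0 0;0 0.002 0.06 0 0 0;0 0.002 0.08 0 0 0;0 0.002 0.09 0 0 0;0 0.002 0.09 0 0 0;0 0.002 0.09 0 0 0'; python3 -m inch '0 0 0 0 0 0;0 0 0 0 0 0;0 0 0 0 0 0;0 0 0 0 0 0;0 0 0 0 0 0;0 0 0 0 0 0' 1; python3 go.py
```

```text
clock: 11.58
tool_pos: [0.3444, -0.2669, 0.0028]
orientation: [-180.0, -0.0, -90.0]
force: [-0.4, 0.1, -0.5]
opening: 0.0655
gripper_force: 0.0
clock: 12.08
tool_pos: [0.3442, -0.2668, 0.0026]
orientation: [-180.0, -0.0, -90.0]
force: [-0.7, -0.0, 1.5]
opening: 0.0369
gripper_force: 30.0
at [ 0.3442 -0.2668  0.0026] [-180.   -0.  -90.] F [-0.7 -0.   1.5] open 0.0369 g 30.0 t 12.1
```

```bash
python3 -m inch '0 0 -0.05 0 0 0;0 0 -0.15 0 0 0;0 0 -0.25 0 0 0;0 0 -0.35 0 0 0;0 0 -0.45 0 0 0;0 0 -0.52 0 0 0;0 0 -0.52 0 0 0'; python3 go.py .434,.079,.15,-169.7
```

```text
clock: 12.67
tool_pos: [0.3465, -0.2677, 0.1629]
orientation: [-179.6, -0.2, -90.0]
force: [0.9, 0.3, -0.8]
opening: 0.0364
gripper_force: 30.0
at [ 0.3465 -0.2677  0.1629] [-179.6   -0.2  -90. ] F [ 0.9  0.3 -0.8] open 0.0364 g 30.0 t 12.7
.434,.079,.15,-169.7 -> -1.156 -0.292 0.042 -0.003 0.001 0.443 rows 11.1
```

```bash
python3 -m inch '-0.06 -0.05 0 0 0 0.03;-0.14 -0.1 0 0 0 0.06;-0.24 -0.17 0 0 0 0.1;-0.34 -0.23 0 0 0 0.14;-0.45 -0.28 0 0 0 0.18;-0.56 -0.29 0 0 0 0.22;-0.67 -0.29 0 0 0 0.26;-0.78 -0.29 0 0 0 0.3;-0.89 -0.29 0 0 0 0.34;-0.98 -0.29 0 0 0 0.38'; python3 go.py .434,.079,.15,-169.7 .434,.079,.06,-169.7
```

```text
clock: 13.5
tool_pos: [0.4309, 0.0258, 0.1581]
orientation: [180.0, -0.0, -150.6]
force: [0.8, -0.1, -0.2]
opening: 0.0363
gripper_force: 30.0
at [0.4309 0.0258 0.1581] [ 180.    -0.  -150.6] F [ 0.8 -0.1 -0.2] open 0.0363 g 30.0 t 13.5
.434,.079,.15,-169.7 -> -0.096 0.15 0.027 0.0 -0.0 0.106 rows 2.7
.434,.079,.06,-169.7 -> -0.096 0.15 0.327 0.0 -0.0 0.106 rows 2.7
```

```bash
python3 -m inch '0 0 0 0 0 0;0 0 0 0 0 0;0 0 0 0 0 0'; python3 go.py .434,.079,.15,-169.7 .434,.079,.06,-169.7
```

```text
clock: 13.75
tool_pos: [0.431, 0.024, 0.1581]
orientation: [180.0, -0.0, -150.2]
force: [0.0, 0.2, 0.1]
opening: 0.0365
gripper_force: 30.0
at [0.431  0.024  0.1581] [ 180.    -0.  -150.2] F [0.  0.2 0.1] open 0.0365 g 30.0 t 13.8
.434,.079,.15,-169.7 -> -0.1 0.154 0.027 -0.0 -0.0 0.108 rows 2.7
.434,.079,.06,-169.7 -> -0.1 0.154 0.327 -0.0 -0.0 0.108 rows 2.7
```

```bash
python3 -m inch '-0.05 0.07 0.01 0 0 0.04;-0.08 0.12 0.02 0 0 0.07;-0.1 0.154 0.05 0 0 0.108;-0.1 0.154 0.13 0 0 0.108;-0.1 0.154 0.21 0 0 0.108;-0.1 0.154 0.28 0 0 0.108;-0.1 0.154 0.327 0 0 0.108;-0.1 0.154 0.327 0 0 0.108;-0.1 0.154 0.327 0 0 0.108;-0.1 0.154 0.327 0 0 0.108'; python3 go.py .434,.079,.01,-169.7;python3 - <<'E'
from fit import *
cv2.imwrite('pics/s2.png',cv2.resize(snapshot('side')[180:310,150:330,::-1],None,fx=4,fy=4))
E
```

```text
clock: 14.58
tool_pos: [0.4352, 0.0787, 0.0611]
orientation: [180.0, 0.0, -169.8]
force: [0.7, 1.0, 0.3]
opening: 0.0364
gripper_force: 30.0
at [0.4352 0.0787 0.0611] [ 180.     0.  -169.8] F [0.7 1.  0.3] open 0.0364 g 30.0 t 14.6
.434,.079,.01,-169.7 -> 0.004 0.002 0.17 0.0 0.0 -0.001 rows 1.2
```

View pics/s2.png

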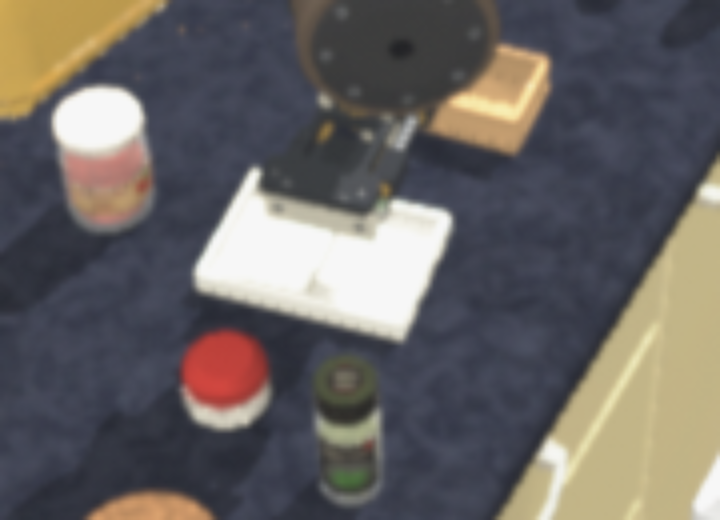

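The view shows the gripper over the tray, its 78 mm body end at about (320,215) in the crop. The tray is otherwise clear, so I'll lower it.

```bash
python3 -m inch '0.003 0.002 0.04 0 0 0;0.003 0.002 0.08 0 0 0;0.003 0.002 0.12 0 0 0;0.003 0.002 0.15 0 0 0;0.003 0.002 0.165 0 0 0;0.003 0.002 0.172 0 0 0;0.003 0.002 0.172 0 0 0;0.003 0.002 0.172 0 0 0'; python3 go.py .434,.079,.0075,-169.7
```

```text
clock: 15.3
tool_pos: [0.4341, 0.0797, 0.0094]
orientation: [180.0, 0.1, -169.8]
force: [0.0, -0.1, 0.4]
opening: 0.0363
gripper_force: 30.0
at [0.4341 0.0797 0.0094] [ 1.800e+02  1.000e-01 -1.698e+02] F [ 0.  -0.1  0.4] open 0.0363 g 30.0 t 15.3
.434,.079,.0075,-169.7 -> 0.001 -0.002 0.006 0.0 0.0 -0.0 rows 0.0
```

```bash
python3 -m inch '0 0 0.003 0 0 0;0 0 0.006 0 0 0;0 0 0.006 0 0 0'; python3 -m inch '0 0 0 0 0 0;0 0 0 0 0 0;0 0 0 0 0 0;0 0 0 0 0 0' 0; python3 go.py
```

```text
clock: 15.55
tool_pos: [0.4341, 0.0798, 0.0075]
orientation: [180.0, 0.1, -169.8]
force: [-1.4, -0.1, 4.3]
opening: 0.0362
gripper_force: 30.0
clock: 15.88
tool_pos: [0.4336, 0.0795, 0.007]
orientation: [180.0, 0.0, -169.8]
force: [-0.1, 0.3, 0.4]
opening: 0.0439
gripper_force: 0.0
at [0.4336 0.0795 0.007 ] [ 180.     0.  -169.8] F [-0.1  0.3  0.4] open 0.0439 g 0.0 t 15.9
```

```bash
python3 -m inch '0 0 -0.03 0 0 0;0 0 -0.08 0 0 0;0 0 -0.2 0 0 0;0 0 -0.32 0 0 0;0 0 -0.44 0 0 0;0 0 -0.56 0 0 0;0 0 -0.64 0 0 0;0 0 -0.64 0 0 0'; python3 -m inch '0 0 0 0 0 0;0 0 0 0 0 0' -1; python3 go.py .43,-.2,.2,-130 .409,-.36,.2,-130; python3 - <<'E'
from fit import *
snapshot('side');snapshot('top'); ms={}
for c in P:
    m,p=mask(c,'salt',(.409,-.36),9)
    if m is not None: ms[c]=m; print(c,round(p,2),m.sum(),sil(c,'salt',(.409,-.36,0,0)).sum(),fit('salt',{c:m},(.409,-.36),None,False))
if len(ms)==2: print(fit('salt',ms,(.409,-.36)))
m,p=mask('side','tea_light',(.434,.08),12)
if m is not None: print(p,fit('tea_light',{'side':m},(.434,.08),None,False))
E
```

```text
clock: 16.55
tool_pos: [0.4362, 0.0807, 0.2045]
orientation: [179.9, 0.5, -169.7]
force: [0.6, 0.3, -0.2]
opening: 0.0441
gripper_force: 0.0
clock: 16.72
tool_pos: [0.4331, 0.0794, 0.1985]
orientation: [180.0, -0.0, -169.8]
force: [0.3, -0.5, -0.3]
opening: 0.0515
gripper_force: 0.0
at [0.4331 0.0794 0.1985] [ 180.    -0.  -169.8] F [ 0.3 -0.5 -0.3] open 0.0515 g 0.0 t 16.7
.43,-.2,.2,-130 -> 0.175 -0.915 -0.005 0.0 -0.0 -0.221 rows 6.7
.409,-.36,.2,-130 -> 0.339 -1.427 -0.005 0.0 -0.0 -0.221 rows 10.6
top 0.51 151.0 211.69411764705882 (array([ 0.41040158, -0.35712644,  0.        ,  0.        ]), np.float64(0.39129983119075457))
side 0.56 233.0 332.1411764705882 (array([ 0.41051097, -0.36606591,  0.        ,  0.        ]), np.float64(0.4168441257463444))
(array([ 0.41001396, -0.36503627, -0.01287847,  0.        ]), np.float64(0.7707849100473547))
0.69 (array([0.43962839, 0.07526388, 0.        , 0.        ]), np.float64(0.07011472261073139))
```

```bash
python3 -m inch '0.02 -0.1 0 0 0 -0.02;0.05 -0.22 0 0 0 -0.05;0.08 -0.35 0 0 0 -0.08;0.11 -0.5 0 0 0 -0.11;0.14 -0.63 0 0 0 -0.14;0.155 -0.75 0 0 0 -0.17;0.17 -0.85 0 0 0 -0.2;0.175 -0.915 0 0 0 -0.221;0.175 -0.915 0 0 0 -0.221;0.175 -0.915 0 0 0 -0.221' -1; python3 go.py .41,-.361,.16,-130 .41,-.361,.033,-130; python3 - <<'E'
from fit import *
im=snapshot('top');cv2.imwrite('pics/t3.png',cv2.resize(im[180:260,280:370,::-1],None,fx=6,fy=6))
hsv=cv2.cvtColor(im,cv2.COLOR_RGB2HSV).astype(int)
m=((hsv[...,1]<60)&(hsv[...,2]>90)).astype(np.uint8);m[:205]=0;m[232:]=0;m[:,:316]=0;m[:,343:]=0
n,l,s,c=cv2.connectedComponentsWithStats(m);
for i in range(1,n):
  if s[i,4]>15: print(s[i],c[i],plane('top',c[i],.075))
E
```

```text
clock: 17.8
tool_pos: [0.4301, -0.2011, 0.198]
orientation: [179.9, -0.1, -130.2]
force: [0.2, 0.2, -0.2]
opening: 0.0878
gripper_force: 0.0
at [ 0.4301 -0.2011  0.198 ] [ 1.799e+02 -1.000e-01 -1.302e+02] F [ 0.2  0.2 -0.2] open 0.0878 g 0.0 t 17.8
.41,-.361,.16,-130 -> 0.45 -0.293 0.127 0.001 -0.0 -0.001 rows 4.0
.41,-.361,.033,-130 -> 0.45 -0.294 0.55 0.001 -0.0 -0.001 rows 5.5
[316 205  14  26 274] [321.46350365 215.02189781] [ 0.42024319 -0.33003497  0.075     ]
[321 212  18  20 112] [332.54464286 220.22321429] [ 0.40347895 -0.36372598  0.075     ]
```

View pics/t3.png

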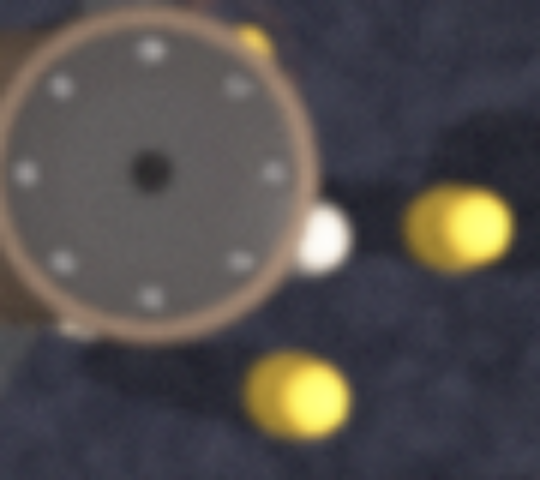

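In this view the salt's knob is at about (318,239) in the crop, full frame (333,220). The yellow look-alikes around it leave room for a -40° closing line.

```bash
python3 -m inch '0.1 -0.07 0.03 0 0 0;0.22 -0.14 0.06 0 0 0;0.33 -0.21 0.09 0 0 0;0.42 -0.27 0.12 0 0 0;0.452 -0.291 0.127 0 0 0;0.452 -0.291 0.127 0 0 0;0.452 -0.291 0.127 0 0 0;0.452 -0.291 0.127 0 0 0;0.452 -0.291 0.127 0 0 0;0.452 -0.291 0.127 0 0 0' -0.6; python3 go.py .408,-.361,.033,-130
```

```text
clock: 18.68
tool_pos: [0.411, -0.3589, 0.1615]
orientation: [-179.9, 0.0, -129.9]
force: [0.1, -0.2, 0.9]
opening: 0.0702
gripper_force: 0.0
at [ 0.411  -0.3589  0.1615] [-179.9    0.  -129.9] F [ 0.1 -0.2  0.9] open 0.0702 g 0.0 t 18.7
.408,-.361,.033,-130 -> 0.012 0.003 0.428 -0.0 0.0 0.0 rows 3.1
```

```bash
python3 -m inch '0.01 0 0.06 0 0 0;0.01 0 0.12 0 0 0;0.01 0 0.2 0 0 0;0.01 0 0.28 0 0 0;0.01 0 0.36 0 0 0;0.01 0 0.4 0 0 0;0.01 0 0.425 0 0 0;0.01 0 0.425 0 0 0;0.01 0 0.425 0 0 0;0.01 0 0.425 0 0 0'; python3 -m inch '0 0 0 0 0 0;0 0 0 0 0 0;0 0 0 0 0 0;0 0 0 0 0 0;0 0 0 0 0 0;0 0 0 0 0 0' 1; python3 go.py
```

```text
clock: 19.52
tool_pos: [0.4094, -0.3624, 0.0345]
orientation: [-179.9, 0.0, -130.0]
force: [-0.1, -0.6, 0.6]
opening: 0.0702
gripper_force: 0.0
clock: 20.02
tool_pos: [0.4081, -0.3621, 0.0335]
orientation: [180.0, -0.0, -130.0]
force: [-1.2, 1.1, 2.1]
opening: 0.0396
gripper_force: 29.9
at [ 0.4081 -0.3621  0.0335] [ 180.   -0. -130.] F [-1.2  1.1  2.1] open 0.0396 g 29.9 t 20.0
```

```bash
python3 -m inch '0 0 -0.02 0 0 0;0 0 -0.05 0 0 0;0 0 -0.1 0 0 0;0 0 -0.1 0 0 0;0 0 -0.1 0 0 0'; python3 go.py; python3 - <<'E'
from fit import *
a=cv2.resize(snapshot('side')[120:200,270:380,::-1],None,fx=6,fy=6)
cv2.imwrite('pics/s4.png',a)
E
```

```text
clock: 20.43
tool_pos: [0.4093, -0.3626, 0.0646]
orientation: [-179.9, 0.0, -130.0]
force: [-1.5, 0.2, -1.2]
opening: 0.0397
gripper_force: 29.7
at [ 0.4093 -0.3626  0.0646] [-179.9    0.  -130. ] F [-1.5  0.2 -1.2] open 0.0397 g 29.7 t 20.4
```

View pics/s4.png

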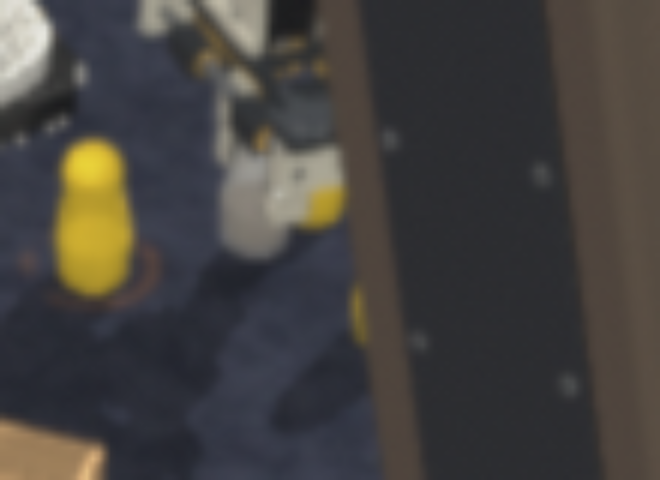

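The side view shows the salt held upright at about (255,210) in the crop, off the table. The narrower opening comes from its waist, so I'll carry on.

```bash
python3 -m inch '0 0 -0.06 0 0 0;0 0 -0.15 0 0 0;0 0 -0.25 0 0 0;0 0 -0.35 0 0 0;0 0 -0.42 0 0 0;0 0 -0.42 0 0 0;0 0 -0.42 0 0 0'; python3 go.py .46,-.14,.19,-130 .5085,.0928,.19,-130
```

```text
clock: 21.07
tool_pos: [0.4088, -0.3623, 0.19]
orientation: [-179.9, 0.1, -130.0]
force: [-0.0, 0.5, -2.7]
opening: 0.0399
gripper_force: 29.7
at [ 0.4088 -0.3623  0.19  ] [-1.799e+02  1.000e-01 -1.300e+02] F [-0.   0.5 -2.7] open 0.0399 g 29.7 t 21.1
.46,-.14,.19,-130 -> -0.677 0.346 0.0 -0.001 0.0 -0.0 rows 5.5
.5085,.0928,.19,-130 -> -1.375 0.721 0.0 -0.001 0.0 -0.0 rows 11.2
```

```bash
python3 -m inch '-0.05 0.026 0 0 0 0;-0.13 0.068 0 0 0 0;-0.23 0.12 0 0 0 0;-0.33 0.172 0 0 0 0;-0.43 0.225 0 0 0 0;-0.53 0.277 0 0 0 0;-0.63 0.33 0 0 0 0;-0.73 0.382 0 0 0 0;-0.83 0.435 0 0 0 0;-0.93 0.487 0 0 0 0'; python3 -m inch '-0.1 0.053 0 0 0 0;-0.2 0.105 0 0 0 0;-0.3 0.157 0 0 0 0;-0.38 0.2 0 0 0 0;-0.44 0.233 0 0 0 0;-0.44 0.233 0 0 0 0;-0.44 0.233 0 0 0 0;-0.44 0.233 0 0 0 0'; python3 go.py .5085,.0928,.07,-130
```

```text
clock: 21.9
tool_pos: [0.4749, -0.053, 0.1878]
orientation: [179.9, -0.1, -130.0]
force: [1.6, -0.8, -1.5]
opening: 0.0395
gripper_force: 29.7
clock: 22.57
tool_pos: [0.5063, 0.091, 0.1879]
orientation: [179.9, -0.1, -130.0]
force: [0.7, -1.0, -1.4]
opening: 0.0394
gripper_force: 29.7
at [0.5063 0.091  0.1879] [ 1.799e+02 -1.000e-01 -1.300e+02] F [ 0.7 -1.  -1.4] open 0.0394 g 29.7 t 22.6
.5085,.0928,.07,-130 -> -0.01 -0.002 0.393 0.0 -0.001 0.0 rows 2.8
```

```bash
python3 -m inch '-0.01 0 0.06 0 0 0;-0.01 0 0.14 0 0 0;-0.01 0 0.22 0 0 0;-0.01 0 0.3 0 0 0;-0.01 0 0.37 0 0 0;-0.01 0 0.41 0 0 0;-0.01 0 0.44 0 0 0;-0.01 0 0.46 0 0 0;-0.01 0 0.46 0 0 0;-0.01 0 0.46 0 0 0'; python3 -m inch '0 0 0.005 0 0 0;0 0 0.01 0 0 0;0 0 0.015 0 0 0;0 0 0.02 0 0 0;0 0 0.023 0 0 0;0 0 0.023 0 0 0;0 0 0.023 0 0 0'; python3 go.py
```

```text
clock: 23.4
tool_pos: [0.5093, 0.0935, 0.0516]
orientation: [-180.0, 0.0, -130.0]
force: [0.5, 1.0, -1.0]
opening: 0.0392
gripper_force: 29.7
clock: 23.98
tool_pos: [0.5091, 0.0938, 0.0445]
orientation: [180.0, -0.0, -130.0]
force: [-0.1, 0.6, -0.8]
opening: 0.0395
gripper_force: 29.7
at [0.5091 0.0938 0.0445] [ 180.   -0. -130.] F [-0.1  0.6 -0.8] open 0.0395 g 29.7 t 24.0
```

Expected contact at about 0.0385; go down 6 mm slowly, then check the force.

```bash
python3 -m inch '0 0 0.004 0 0 0;0 0 0.008 0 0 0;0 0 0.012 0 0 0;0 0 0.016 0 0 0;0 0 0.018 0 0 0;0 0 0.018 0 0 0;0 0 0.018 0 0 0'; python3 -m inch '0 0 0.003 0 0 0;0 0 0.005 0 0 0;0 0 0.005 0 0 0'
```

```text
clock: 24.57
tool_pos: [0.5091, 0.0938, 0.039]
orientation: [180.0, -0.0, -130.0]
force: [1.2, 0.1, -0.2]
opening: 0.0398
gripper_force: 29.7
clock: 24.82
tool_pos: [0.5096, 0.0941, 0.0384]
orientation: [-180.0, 0.1, -130.0]
force: [-2.5, 1.2, 6.3]
opening: 0.0399
gripper_force: 30.2
```

```bash
python3 -m inch '0 0 -0.002 0 0 0;0 0 -0.002 0 0 0;0 0 -0.002 0 0 0;0 0 -0.002 0 0 0;0 0 -0.05 0 0 0;0 0 -0.15 0 0 0;0 0 -0.26 0 0 0;0 0 -0.38 0 0 0;0 0 -0.48 0 0 0;0 0 -0.48 0 0 0' -0.6; python3 go.py .355,.2435,.17,-170; cat > m2.py <<'E'
from fit import *
import sys
snapshot('top');snapshot('side')
for t,xy in [('spice_black',(.355,.2435)),('egg_timer',(.4645,.223)),('salt',(.509,.094)),('tea_light',(.434,.08))]:
    ms={}
    for c in P:
        m,p=mask(c,t,xy,12)
        if m is not None: ms[c]=m;print(t,c,round(p,2),*fit(t,{c:m},xy,None,False))
    if len(ms)==2: print(t,*fit(t,ms,xy))
E
python3 m2.py
```

```text
clock: 25.65
tool_pos: [0.5124, 0.0949, 0.1881]
orientation: [-179.7, 0.5, -129.9]
force: [1.1, -0.3, 0.3]
opening: 0.0703
gripper_force: 0.0
at [0.5124 0.0949 0.1881] [-179.7    0.5 -129.9] F [ 1.1 -0.3  0.3] open 0.0703 g 0.0 t 25.6
.355,.2435,.17,-170 -> -0.043 0.721 0.057 -0.001 0.003 0.223 rows 5.6
spice_black top 0.67 [0.3560087  0.24436245 0.         0.        ] 0.14514449526973347
spice_black side 0.85 [0.35482768 0.24498579 0.         0.        ] 0.0786886469694882
spice_black [ 0.35568782  0.24389546 -0.00456071  0.        ] 0.21377358610356165
egg_timer top 0.57 [0.46119934 0.22040171 0.         0.        ] 5.669444444444445
egg_timer side 0.59 [0.46593082 0.22325549 0.         0.        ] 0.060635774299615454
egg_timer [ 0.46607366  0.22241734 -0.00163144  0.        ] 5.720871149763381
salt top 0.42 [0.50711486 0.08547243 0.         0.        ] 0.955758614125262
salt side 0.85 [0.51755585 0.08648647 0.         0.        ] 0.30419959604117075
salt [ 0.51173885  0.09214169 -0.00695945  0.        ] 1.2539485544383613
tea_light top 0.51 [0.43855925 0.07722233 0.         0.        ] 0.14177405257810632
tea_light side 0.41 [0.43991314 0.07325303 0.         0.        ] 0.1911069649848768
tea_light [0.43871009 0.07649289 0.00392143 0.        ] 0.3486565378697426
```

```bash
python3 -m inch '-0.01 0.1 0 0 0 0.03;-0.02 0.22 0.01 0 0 0.07;-0.02 0.34 0.02 0 0 0.11;-0.03 0.46 0.03 0 0 0.15;-0.035 0.58 0.04 0 0 0.19;-0.04 0.67 0.05 0 0 0.223;-0.043 0.721 0.057 0 0 0.223;-0.043 0.721 0.057 0 0 0.223;-0.043 0.721 0.057 0 0 0.223;-0.043 0.721 0.057 0 0 0.223'; python3 -m inch '0 0 0 0 0 0;0 0 0 0 0 0'; python3 go.py .355,.244,.047,-170
```

```text
clock: 26.98
tool_pos: [0.3518, 0.2427, 0.1644]
orientation: [-180.0, -0.0, -170.0]
force: [-0.6, -0.4, 0.3]
opening: 0.0702
gripper_force: 0.0
clock: 27.15
tool_pos: [0.3523, 0.2421, 0.1644]
orientation: [-180.0, -0.0, -170.2]
force: [1.0, -0.5, -0.3]
opening: 0.0701
gripper_force: 0.0
at [0.3523 0.2421 0.1644] [-180.    -0.  -170.2] F [ 1.  -0.5 -0.3] open 0.0701 g 0.0 t 27.1
.355,.244,.047,-170 -> -0.01 0.005 0.391 -0.0 -0.0 -0.001 rows 2.8
```

```bash
python3 -m inch '-0.01 0.005 0.06 0 0 0;-0.01 0.005 0.14 0 0 0;-0.01 0.005 0.22 0 0 0;-0.01 0.005 0.3 0 0 0;-0.01 0.005 0.36 0 0 0;-0.01 0.005 0.391 0 0 0;-0.01 0.005 0.391 0 0 0;-0.01 0.005 0.391 0 0 0'; python3 -m inch '0 0 0 0 0 0;0 0 0 0 0 0;0 0 0 0 0 0;0 0 0 0 0 0;0 0 0 0 0 0;0 0 0 0 0 0' 1; python3 go.py
```

```text
clock: 27.82
tool_pos: [0.3548, 0.2441, 0.0469]
orientation: [-179.9, -0.0, -170.2]
force: [-0.2, -0.2, 1.0]
opening: 0.0701
gripper_force: 0.0
clock: 28.32
tool_pos: [0.3546, 0.2451, 0.0476]
orientation: [180.0, 0.0, -170.1]
force: [-0.9, 1.3, 3.5]
opening: 0.0401
gripper_force: 30.0
at [0.3546 0.2451 0.0476] [ 180.     0.  -170.1] F [-0.9  1.3  3.5] open 0.0401 g 30.0 t 28.3
```

```bash
python3 -m inch '0 0 -0.05 0 0 0;0 0 -0.15 0 0 0;0 0 -0.25 0 0 0;0 0 -0.35 0 0 0;0 0 -0.43 0 0 0;0 0 -0.48 0 0 0;0 0 -0.48 0 0 0;0 0 -0.48 0 0 0'; python3 go.py .44,.13,.19,-172 .439,-.1125,.19,-172
```

```text
clock: 28.98
tool_pos: [0.3544, 0.2449, 0.1916]
orientation: [179.9, 0.1, -170.1]
force: [-0.3, -0.0, -1.5]
opening: 0.0402
gripper_force: 30.0
at [0.3544 0.2449 0.1916] [ 1.799e+02  1.000e-01 -1.701e+02] F [-0.3 -0.  -1.5] open 0.0402 g 30.0 t 29.0
.44,.13,.19,-172 -> -0.216 -0.426 0.005 0.001 0.0 0.01 rows 3.4
.439,-.1125,.19,-172 -> -0.074 -1.222 0.003 0.001 0.0 0.01 rows 8.8
```

```bash
python3 -m inch '-0.03 -0.05 0 0 0 0;-0.07 -0.12 0 0 0 0;-0.12 -0.21 0 0 0 0;-0.17 -0.31 0 0 0 0;-0.21 -0.42 0 0 0 0.01;-0.2 -0.53 0 0 0 0.01;-0.18 -0.64 0 0 0 0.01;-0.16 -0.75 0 0 0 0.01;-0.14 -0.86 0 0 0 0.01;-0.12 -0.96 0 0 0 0.01'; python3 -m inch '0.01 -0.08 0 0 0 0;0.025 -0.15 0 0 0 0;0.035 -0.21 0 0 0 0;0.045 -0.26 0 0 0 0;0.045 -0.26 0 0 0 0;0.045 -0.26 0 0 0 0;0.045 -0.26 0 0 0 0'; python3 go.py .439,-.1125,.085,-172; python3 - <<'E'
from fit import *
snapshot('side');snapshot('top')
xy=(.5015,-.103)
for c in P:
    m,p=mask(c,'spice_blue',xy,12)
    if m is not None: print(c,p,fit('spice_blue',{c:m},xy,None,False), m.sum(),sil(c,'spice_blue',(*xy,.006,0)).sum())
E
```

```text
clock: 29.82
tool_pos: [0.4379, -0.0349, 0.1896]
orientation: [-180.0, -0.2, -172.0]
force: [0.7, -0.5, -1.5]
opening: 0.0405
gripper_force: 30.0
clock: 30.4
tool_pos: [0.4362, -0.1119, 0.1902]
orientation: [180.0, -0.1, -172.0]
force: [0.5, -0.0, -0.5]
opening: 0.0404
gripper_force: 30.0
at [ 0.4362 -0.1119  0.1902] [ 1.80e+02 -1.00e-01 -1.72e+02] F [ 0.5 -0.  -0.5] open 0.0404 g 30.0 t 30.4
.439,-.1125,.085,-172 -> -0.01 -0.003 0.351 0.0 -0.001 0.0 rows 2.5
side 0.93 (array([ 0.5098109, -0.1108798,  0.       ,  0.       ]), np.float64(0.28175695810238993)) 329.0 428.9019607843137
```

```bash
python3 -m inch '-0.008 -0.003 0.06 0 0 0;-0.008 -0.003 0.14 0 0 0;-0.008 -0.003 0.22 0 0 0;-0.008 -0.003 0.29 0 0 0;-0.008 -0.003 0.34 0 0 0;-0.008 -0.003 0.38 0 0 0;-0.008 -0.003 0.41 0 0 0;-0.008 -0.003 0.42 0 0 0;-0.008 -0.003 0.42 0 0 0;-0.008 -0.003 0.42 0 0 0'; python3 -m inch '0 0 0.005 0 0 0;0 0 0.01 0 0 0;0 0 0.015 0 0 0;0 0 0.02 0 0 0;0 0 0.025 0 0 0;0 0 0.028 0 0 0;0 0 0.028 0 0 0;0 0 0.028 0 0 0'
```

```text
clock: 31.43
tool_pos: [0.4397, -0.1124, 0.0656]
orientation: [-180.0, 0.0, -171.9]
force: [-0.2, 0.1, -0.5]
opening: 0.0399
gripper_force: 30.0
clock: 32.1
tool_pos: [0.4392, -0.1126, 0.0567]
orientation: [-180.0, -0.0, -171.9]
force: [0.9, 0.1, -0.5]
opening: 0.0403
gripper_force: 30.0
```

```bash
python3 -m inch '0 0 0.004 0 0 0;0 0 0.008 0 0 0;0 0 0.01 0 0 0;0 0 0.012 0 0 0;0 0 0.012 0 0 0;0 0 0.012 0 0 0'
```

```text
clock: 32.6
tool_pos: [0.4392, -0.1126, 0.0536]
orientation: [-180.0, 0.0, -171.9]
force: [-2.5, 0.6, 7.8]
opening: 0.04
gripper_force: 30.0
```

```bash
python3 -m inch '0 0 -0.003 0 0 0;0 0 -0.003 0 0 0;0 0 -0.003 0 0 0;0 0 -0.003 0 0 0;0 0 -0.05 0 0 0;0 0 -0.15 0 0 0;0 0 -0.26 0 0 0;0 0 -0.38 0 0 0;0 0 -0.48 0 0 0;0 0 -0.48 0 0 0' -0.6; python3 go.py .45,.06,.19,-150 .4655,.2230,.15,-120
```

```text
clock: 33.43
tool_pos: [0.4426, -0.1128, 0.2033]
orientation: [-179.9, 0.6, -171.9]
force: [1.8, 0.3, 0.6]
opening: 0.0708
gripper_force: 0.0
at [ 0.4426 -0.1128  0.2033] [-179.9    0.6 -171.9] F [1.8 0.3 0.6] open 0.0708 g 0.0 t 33.4
.45,.06,.19,-150 -> -0.105 0.567 0.045 -0.001 0.003 -0.122 rows 4.2
.4655,.2230,.15,-120 -> -0.232 1.097 0.178 -0.002 0.003 -0.288 rows 8.2
```

```bash
python3 -m inch '-0.02 0.09 0 0 0 -0.03;-0.04 0.2 0 0 0 -0.06;-0.06 0.32 0.01 0 0 -0.1;-0.09 0.44 0.02 0 0 -0.13;-0.11 0.56 0.03 0 0 -0.17;-0.14 0.68 0.03 0 0 -0.2;-0.16 0.78 0.03 0 0 -0.24;-0.18 0.88 0.03 0 0 -0.28;-0.2 0.95 0.03 0 0 -0.288;-0.21 0.99 0.03 0 0 -0.288' -1; python3 -m inch '0 0 0 0 0 0;0 0 0 0 0 0;0 0 0 0 0 0'; python3 go.py .4655,.2230,.06,-120; python3 - <<'E'
from fit import *
im=snapshot('side');cv2.imwrite('pics/s5.png',cv2.resize(im[140:350,140:330,::-1],None,fx=2.8,fy=2.8))
E
```

```text
clock: 34.27
tool_pos: [0.4602, 0.1927, 0.1879]
orientation: [-180.0, -0.0, -119.9]
force: [-0.2, 0.8, -0.0]
opening: 0.0874
gripper_force: 0.0
clock: 34.52
tool_pos: [0.4597, 0.1895, 0.1879]
orientation: [180.0, -0.0, -120.2]
force: [-0.2, -0.2, -0.3]
opening: 0.088
gripper_force: 0.0
at [0.4597 0.1895 0.1879] [ 180.    -0.  -120.2] F [-0.2 -0.2 -0.3] open 0.088 g 0.0 t 34.5
.4655,.2230,.06,-120 -> -0.107 0.039 0.426 0.0 -0.0 -0.001 rows 3.2
```

View pics/s5.png

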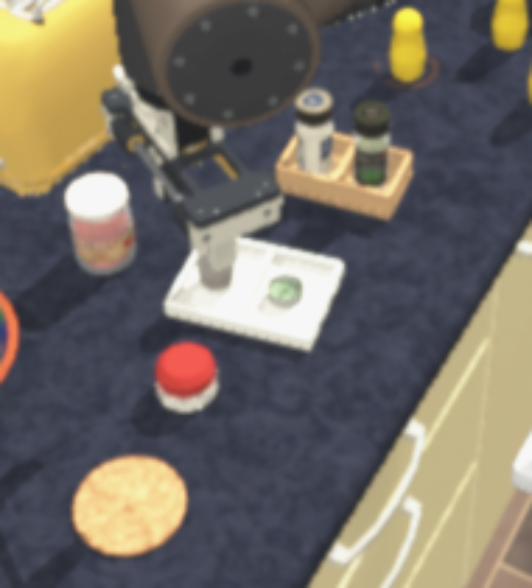

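Both jars stand upright in the rack, at (313,150) and (371,150) in the crop. The salt (215,265) and tea light (285,291) are in separate tray bays, so I'll take the timer at (187,377).

```bash
python3 -m inch '-0.05 0.02 0 0 0 0;-0.09 0.03 0 0 0 0;-0.107 0.039 0.02 0 0 0;-0.107 0.039 0.1 0 0 0;-0.107 0.039 0.2 0 0 0;-0.107 0.039 0.3 0 0 0;-0.107 0.039 0.38 0 0 0;-0.107 0.039 0.42 0 0 0;-0.107 0.039 0.42 0 0 0;-0.107 0.039 0.42 0 0 0'; python3 go.py .4655,.2230,.006,-120
```

```text
clock: 35.4
tool_pos: [0.4658, 0.2237, 0.0615]
orientation: [180.0, -0.1, -120.1]
force: [0.1, 0.6, 0.6]
opening: 0.088
gripper_force: 0.0
at [0.4658 0.2237 0.0615] [ 1.800e+02 -1.000e-01 -1.201e+02] F [0.1 0.6 0.6] open 0.088 g 0.0 t 35.4
.4655,.2230,.006,-120 -> 0.002 -0.0 0.185 0.0 -0.001 -0.001 rows 1.3
```

```bash
python3 -m inch '0 0 0.04 0 0 0;0 0 0.08 0 0 0;0 0 0.12 0 0 0;0 0 0.16 0 0 0;0 0 0.185 0 0 0;0 0 0.185 0 0 0;0 0 0.185 0 0 0;0 0 0.185 0 0 0'; python3 -m inch '0 0 0 0 0 0;0 0 0 0 0 0;0 0 0 0 0 0;0 0 0 0 0 0;0 0 0 0 0 0;0 0 0 0 0 0' 1; python3 -m inch '0 0 -0.04 0 0 0;0 0 -0.1 0 0 0;0 0 -0.18 0 0 0;0 0 -0.25 0 0 0;0 0 -0.28 0 0 0;0 0 -0.28 0 0 0;0 0 -0.28 0 0 0'; python3 go.py .4366,.3595,.09,-120 .4366,.3595,.03,-120
```

```text
clock: 36.07
tool_pos: [0.4666, 0.2245, 0.0076]
orientation: [-180.0, 0.1, -120.1]
force: [0.7, -0.8, 1.2]
opening: 0.0877
gripper_force: 0.0
clock: 36.57
tool_pos: [0.466, 0.224, 0.0068]
orientation: [-180.0, 0.0, -120.1]
force: [-1.4, 0.2, 2.7]
opening: 0.0554
gripper_force: 30.0
clock: 37.15
tool_pos: [0.4657, 0.2239, 0.0903]
orientation: [180.0, 0.0, -120.1]
force: [-0.3, -0.3, -1.9]
opening: 0.0554
gripper_force: 30.0
at [0.4657 0.2239 0.0903] [ 180.     0.  -120.1] F [-0.3 -0.3 -1.9] open 0.0554 g 30.0 t 37.1
.4366,.3595,.09,-120 -> -0.342 0.311 0.001 0.0 0.0 -0.001 rows 3.3
.4366,.3595,.03,-120 -> -0.342 0.311 0.201 0.0 0.0 -0.001 rows 3.6
```

```bash
python3 -m inch '-0.04 0.04 0 0 0 0;-0.11 0.1 0 0 0 0;-0.18 0.165 0 0 0 0;-0.25 0.23 0 0 0 0;-0.31 0.28 0 0 0 0;-0.342 0.311 0 0 0 0;-0.342 0.311 0.05 0 0 0;-0.342 0.311 0.1 0 0 0;-0.342 0.311 0.15 0 0 0;-0.342 0.311 0.15 0 0 0'; python3 -m inch '0 0 0 0 0 0;0 0 0 0 0 0'; python3 go.py .4366,.3595,.013,-120; python3 - <<'E'
from fit import *
im=snapshot('side');cv2.imwrite('pics/s6.png',cv2.resize(im[230:350,140:270,::-1],None,fx=5,fy=5))
E
```

```text
clock: 37.98
tool_pos: [0.4348, 0.3569, 0.0414]
orientation: [179.9, -0.4, -120.2]
force: [-1.0, -1.1, -1.8]
opening: 0.0556
gripper_force: 30.0
clock: 38.15
tool_pos: [0.4368, 0.3592, 0.0456]
orientation: [-180.0, -0.0, -120.1]
force: [0.1, 0.1, -0.0]
opening: 0.0555
gripper_force: 30.0
at [0.4368 0.3592 0.0456] [-180.    -0.  -120.1] F [ 0.1  0.1 -0. ] open 0.0555 g 30.0 t 38.1
.4366,.3595,.013,-120 -> -0.001 0.001 0.109 -0.0 -0.0 -0.001 rows 0.8
```

View pics/s6.png

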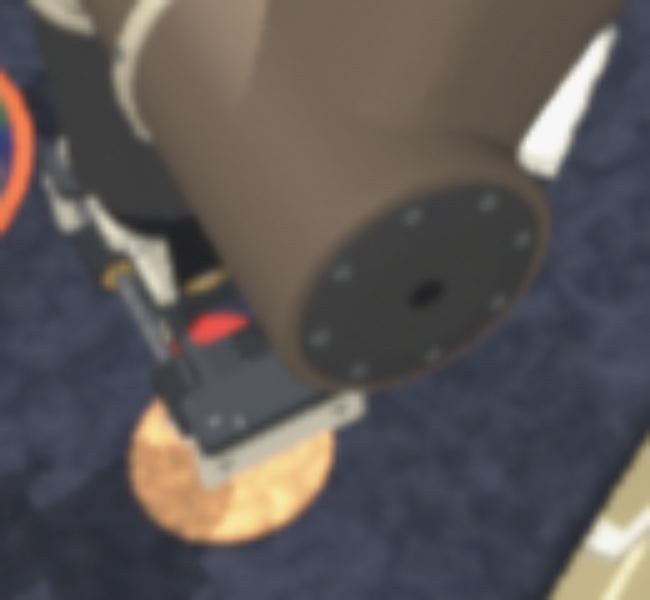

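The timer is mostly hidden by the gripper, with its red top at (220,325) in the crop. I'll set it down and measure afterwards.

```bash
python3 -m inch '0 0 0.03 0 0 0;0 0 0.06 0 0 0;0 0 0.08 0 0 0;0 0 0.09 0 0 0;0 0 0.1 0 0 0;0 0 0.105 0 0 0;0 0 0.105 0 0 0;0 0 0.105 0 0 0'; python3 -m inch '0 0 0.003 0 0 0;0 0 0.006 0 0 0;0 0 0.006 0 0 0;0 0 0.006 0 0 0'
```

```text
clock: 38.87
tool_pos: [0.4368, 0.3596, 0.0142]
orientation: [-180.0, 0.0, -120.1]
force: [0.5, -0.0, -0.9]
opening: 0.0555
gripper_force: 30.0
clock: 39.2
tool_pos: [0.4369, 0.3598, 0.0129]
orientation: [-180.0, 0.0, -120.1]
force: [-0.7, -0.4, 3.6]
opening: 0.0558
gripper_force: 30.0
```

```bash
python3 -m inch '0 0 -0.002 0 0 0;0 0 -0.002 0 0 0;0 0 -0.002 0 0 0;0 0 -0.002 0 0 0;0 0 -0.002 0 0 0;0 0 -0.05 0 0 0;0 0 -0.16 0 0 0;0 0 -0.28 0 0 0;0 0 -0.4 0 0 0;0 0 -0.52 0 0 0' -1;python3 -m inch '0.1 -0.08 -0.1 0 0 0;0.2 -0.16 -0.15 0 0 0;0.3 -0.26 -0.2 0 0 0;0.4 -0.36 -0.25 0 0 0;0.5 -0.45 -0.25 0 0 0;0.6 -0.54 -0.25 0 0 0;0.66 -0.6 -0.25 0 0 0;0.66 -0.6 -0.25 0 0 0;0.66 -0.6 -0.25 0 0 0'; python3 - <<'E'
from fit import *
T=snapshot('top');I=snapshot('side')
for t in ['egg_timer','cork_mat']:
    xy=(.4366,.3595)
    for c in P:
        m,p=mask(c,t,xy,12)
        if m is not None: print(t,c,round(p,2),*fit(t,{c:m},xy,None,False))
cv2.imwrite('pics/s7.png',cv2.resize(I[140:350,140:330,::-1],None,fx=2.8,fy=2.8)); cv2.imwrite('pics/t7.png',cv2.resize(T[130:260,80:350,::-1],None,fx=2.9,fy=2.9))
E
```

```text
clock: 40.03
tool_pos: [0.4365, 0.3591, 0.1699]
orientation: [180.0, -0.0, -120.1]
force: [-0.1, -0.2, -0.9]
opening: 0.0875
gripper_force: 0.0
clock: 40.78
tool_pos: [0.4933, 0.0961, 0.2435]
orientation: [-180.0, 0.0, -120.3]
force: [-0.0, -0.2, -0.1]
opening: 0.0873
gripper_force: 0.0
egg_timer side 0.56 [0.44290874 0.35457496 0.         0.        ] 0.04148118346359181
cork_mat side 0.71 [0.43613038 0.36090504 0.         0.        ] 0.8832856413800012
```

View pics/s7.png

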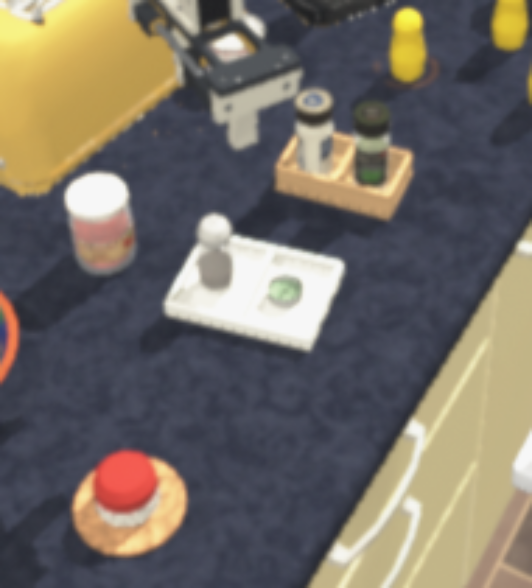

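View pics/t7.png

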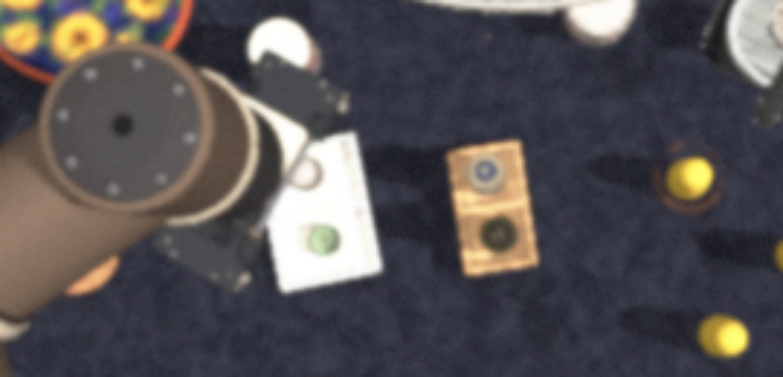

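The timer sits on the mat. Corrected for the 6 mm mat height, the side fit gives about (0.436, 0.361) against the mat at (0.437, 0.3595). The jars, salt and tea light all stand in their bays, so I'll hand in.

```bash
python3 -m inch '0 0 0 0 0 0;0 0 0 0 0 0;0 0 0 0 0 0;0 0 0 0 0 0'; python3 -c "
from plant import *
print(close_job())"
```

```text
clock: 41.42
tool_pos: [0.4931, 0.0982, 0.2433]
orientation: [180.0, -0.0, -120.1]
force: [-0.2, 0.2, 0.8]
opening: 0.0877
gripper_force: 0.0
the job is handed in; nothing more can be done
None
```

I handed the job in at 41 s of the 144 s allowed: in the last camera views the spice jars stand in the rack bays, the salt and tea light in separate tray bays, and the timer on the middle of the mat, but the hand-in returned no verdict.

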